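Clear the webcam mount and start its clamp screw

TASK

Pick up the wooden scraper block and use it to push both stray binder clips off the webcam mount's plate onto the desk (never touch the clips with the fingers and leave the crank wheel alone meanwhile), then set the block back down upright on the desk. Next take the wheel's orange crank handle and turn it backward (counter-clockwise from above) until the screw drops off the start of its thread, stop there, and from that drop turn it forward (clockwise) one full turn. Finish holding: the program ends with the fingers still gripping the handle, keeping the screw still and started; do not disturb the other things on the desk.

Things in the scene. Friction and masses are not known exactly. Their poses are not given: they have to be found in the camera images.
- block_mid (a point): Centre of the loose scraper block: wooden block with a dark rubber sole, 110 mm long (its x axis), 34 mm wide (its y axis), 52 mm tall, about 0.13 kg. It stands on its sole on the desk; the point is 26 mm above the sole.
- clip_a_mid (a point): Centre of a loose black binder clip, a block 32 mm (x) x 18 mm (y) x 13 mm tall, 11 g, lying on the plate at the start.
- clip_b_mid (a point): Centre of the other, identical black binder clip.
- plate (a point): Centre of the top face of the fixed white mount's flat plate (light grey inlay): 100 mm along x, 145 mm along y, its top 5 mm above the desk. +y points to the boss, whose axis lies 177.5 mm from this point; on that side a 60 mm wide neck leads to it. The other three edges are open, the far end 72.5 mm away on the -y side.
- boss (a point): Centre of the top of the fixed white threaded boss (tube 36 mm across, 31 mm tall), on the screw's vertical axis. Above it the screw carries a black crank wheel, 104 mm across, 10 mm thick, its top 61 mm above the desk at joints drop and screw 0 (it sinks with them). Axes as the mount.
- mark (a point): Middle of the red pointer lying on the desk beside the boss, 60 mm from the screw's axis. The screw drops when the handle, turned backward, comes to the direction of this mark seen from the axis, or up to 0.2 rad past it.
- handle: Orange crank handle on the wheel: upright round sleeve 18 mm across, 36 mm tall, origin at its centre, 40 mm from the screw's axis, 83 to 86 mm above the desk at first. It spins and slides (8 mm down, 22 mm up, 0.5 N friction) on its pin, so it can be carried round at constant height and gripper yaw while the wheel rises and falls. Pin top: up to 40 mm above the origin; wheel top: 8 mm below the sleeve.
- screw (a joint): Turn of the wheel, rad: 0 with the handle in line with the red mark, at the thread start; grows forward (clockwise from above). At first 0.8 to 2.6, the screw's lug lying on top of the first thread. Turned backward (shrinking), it comes off the thread start between 0 and -0.2 and drops one pitch by its weight within 0.2 s. It stays where it is left (0.02 N m friction).
- drop (a joint): Seat of the screw in its thread, m: about 0 (to -0.001) while its lug lies on top of the thread, as at the start; falls to -0.009 at the thread drop and stays there while the screw is started. Besides, the wheel travels 9 mm per turn (right-hand thread: forward lowers it). Wheel height = drop - 0.009 x screw / 6.283.
- jar: Bystander: clear glass jar 76 mm across and 103 mm tall with a red screw-top lid, full of binder clips; origin at the centre of its underside.
- bell: Bystander: steel desk bell, 84 mm across, 57 mm tall; origin at the centre of its underside.
- controller_grip: Bystander: grey silicone controller grip, two-horned, about 105 x 150 mm, 36 mm tall; origin at the underside.
- webcam: Bystander: white webcam on a round foot, 80 mm wide, 66 mm tall; origin at the centre of its underside.
- mug: Bystander: blue mug, 80 mm across (handle on its +y side), 95 mm tall; origin at the centre of its underside.
- clip_a: The first clip's body; origin at the centre of its underside.
- clip_b: The second clip's body; origin at the centre of its underside.
- block: The scraper block's body; origin at the centre of its sole.
Not all that is in view belongs to the job. Of the things shaped like the block, the wooden one is meant.

How it is judged:
By the outcome, as a careful person would: the job done as asked, in the order asked, and still so for the second after the job is handed in, while the arm keeps its last pose, push and grip.
It also fails if it takes over 72 s, if anything falls off the work surface, if the arm or the gripper's body presses on something with over 40 N, if the wrist force passes 120 N, or if a joint passes its speed limit or range.

ROBOT

A 7-joint arm with a two-finger parallel gripper is mounted at the origin on the work surface. World frame = base frame: x ahead of the robot, y to its left, z up, the work surface at z = 0. Lengths are in mm, angles in rad, forces in N, time in s.
With the tool pointing down it reaches from about 400 to 875 mm from the base axis. Payload 4.4 kg.
Tool frame: the origin (TCP) lies midway between the tips of the shut fingers; the grasp point (between the pads) lies 19 mm behind it; z points along the fingers, y is the line along which they close (so a half turn about z gives the same grasp; the last joint's range is limited). The gripper opens to 85 mm and grips with 20 to 120 N. Pads are 22 mm wide; open, the fingers measure 114 mm over their backs; the gripper's body (76 mm by 85 mm) begins 54 mm behind the grasp point. The pads swing forward as they close: fully open they stand 13 mm farther back than shut.
Start: joints at [1.241, 0.628, 0.038, 1.517, -0.027, 0.996, -0.02], TCP at [169.516, -627.521, 231.313] pointing down, gripper open.
Joint ranges: [-3.06, 3.06], [-0.37, 2.12], [-1.25, 1.32], [0.18, 2.47], [-1.1, 4.24], [0.23, 1.98], [-2.94, 2.94]. Speed limits (rad/s): [2.57, 2.57, 3.14, 3.14, 3.14, 3.14, 3.14].

INTERFACE

Orientations are given as a unit quaternion [x, y, z, w].
In Python, from rig import monitor, get_image, workorder gives the robot as it stands.
- The arm moves only by the tool drive_tool, never from a script. Its argument "targets" is a list that holds one entry, the list of rows, each a list of 7 numbers: the shift along the tool's x, y, z in mm, then the turn, a rotation vector about the tool's x, y, z in rad, then the closure, from -1 (fully open) to 1 (shut). A call has 1 to 10 rows; each row shifts and turns the commanded pose from where the row before left it, along the tool's axes as they then stand; what a row does not reach is not made up. A row lasts 1/8 s, in which the tool goes at most 62.5 mm and 10.7 degrees, less where a joint would pass 70% of its speed; a pose out of reach is approached as far as the arm can. A call with a gripper value outside its range is refused whole. The fingers move at their own pace and stop on an object; "newtons" is the grip in N (left out, the last holds). Time passes only in rows, so rows that do not move let the fingers close. It gives the time, the measured TCP pose, the force, the opening and the grip force at its end, in the units of the state.
- monitor.sense(): the state, without advancing time (a new reading comes with each control period).
- get_image(name): name is "scene" or "top" or "wrist"; returns a dict with "frame" (400x640x3 uint8, red, green, blue), "camera_matrix" (3x3 intrinsics, pixels), "k1" (the pictures are not rectified: a ray, as slopes to the right and down, at radius r is drawn at 1 + k1 r^2 times it, then the intrinsics apply), "R" (3x3) and "t" (3): a world point X has camera coordinates R X + t. Camera axes: x right, y down, z forward; pixel columns grow to the right and rows downward; lengths in mm; the calibration is good to about 2 mm. A picture is of the moment at which its call begins. There is no depth.
- workorder.finish_job(): hands the job in; it is judged then, once.
The state is a dict: "t": time; "joint_pos": joint angles; "qd": joint speeds; "joint_efforts": joint torques, N m; "eef_pos": TCP position; "tcp_rot": TCP orientation; "ft_force": force on the tool from outside, world axes, zero at the start; "wrist_torque": the same for the moment, N m; "opening": opening from 0.0 (shut) to 1.0 (fully open); "grasp_force": force on a finger pad.
Only numpy, scipy, OpenCV 4.12 (cv2) and the standard library are available. Lean on these libraries where they do the work, as an engineer would, in place of code of your own. Each camera call takes 0.05 s, during which the arm holds its last target. There are 200 camera calls.

## Working session

There is one attempt and no reset: what is moved stays moved. The work goes in short steps, Python scripts to look and compute and a tool call to move; the robot and the scene stay as the last step left them, time stands still between calls to the robot, and variables do not carry over. Pictures are saved under pics/ and viewed, at most 10 in all, crops included, and the job is handed in when it is done.

Besides the shell and the picture viewer there is one more tool, called after "Call:" by a JSON object that holds its "api" and its "payload". drive_tool: Moves the arm, as the interface text tells. Its arguments: {"type":"object","properties":{"targets":{"type":"array","items":{"type":"array","items":{"type":"array","items":{"type":"number"}}}},"newtons":{"type":"number"}},"required":["targets"]}

```bash
mkdir -p pics; cat > h.py <<'E'
import numpy as np, cv2
from rig import monitor, get_image, workorder
def shot(name,fn=None):
    d=get_image(name)
    if fn: cv2.imwrite('pics/'+fn,d['frame'][:,:,::-1])
    return d
def ray(d,px):
    K=np.array(d['camera_matrix'],float);k=d['k1']
    s=cv2.undistortPoints(np.array([[px]],float),K,np.array([k,0,0,0,0.]))[0,0]
    R=np.array(d['R']);t=np.array(d['t'])
    return -R.T@t, R.T@np.array([s[0],s[1],1])
def onz(d,px,z):
    o,v=ray(d,px); return o+v*(z-o[2])/v[2]
def pix(d,X):
    R=np.array(d['R']);t=np.array(d['t']);c=R@np.array(X,float)+t
    s=c[:2]/c[2];s=s*(1+d['k1']*(s@s));return (np.array(d['camera_matrix'])@[s[0],s[1],1])[:2]
E
python3 - <<'E'
from h import *
for n in ['scene','top']:
    d=shot(n,n+'0.png');print(n,d['k1'],-np.array(d['R']).T@d['t'],np.array(d['R'])[2])
s=monitor.sense();print(s)
E
```

```text
scene -0.007789399185299055 [1357.83294664  140.80645967 1209.54234192] [-0.57298738 -0.04577798 -0.8182847 ]
top -0.005698153549260916 [ 487.78031753   45.91505904 1172.53106637] [ 0.07608967  0.02805059 -0.99670634]
{'t': 0.1, 'joint_pos': array([ 1.24122896,  0.62925711,  0.0384404 ,  1.51828185, -0.02700784,
        0.99630854, -0.02000417]), 'qd': array([ 6.37835808e-05, -3.54407217e-03,  1.88022720e-03, -4.52410163e-03,
       -4.20230649e-04, -1.43745317e-03,  1.32738496e-03]), 'joint_efforts': array([ 3.07785667e-03, -5.64536619e+01,  1.23027351e+00, -1.93975478e+01,
        1.11061989e-02,  5.40168781e-03, -1.93510147e-05]), 'eef_pos': array([ 169.35238188, -626.95855246,  230.47428659]), 'tcp_rot': array([ 9.91315915e-01,  1.31499061e-01, -1.18695319e-04, -8.60431386e-04]), 'ft_force': array([0.18229821, 0.1928543 , 0.61310988]), 'wrist_torque': array([ 0.01852285,  0.02658071, -0.04536194]), 'grasp_force': 0.0, 'opening': 1.0011829686318114}
```

View pics/scene0.png

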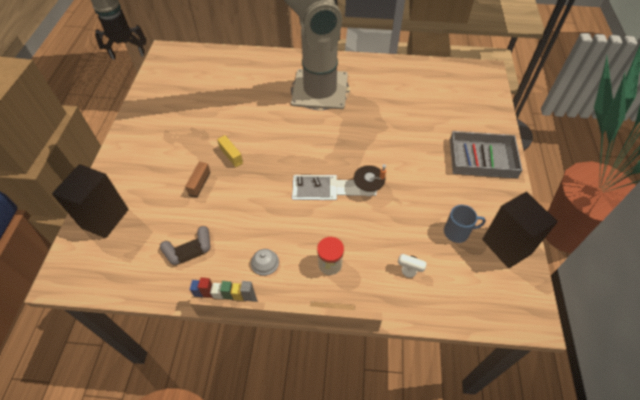

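View pics/top0.png

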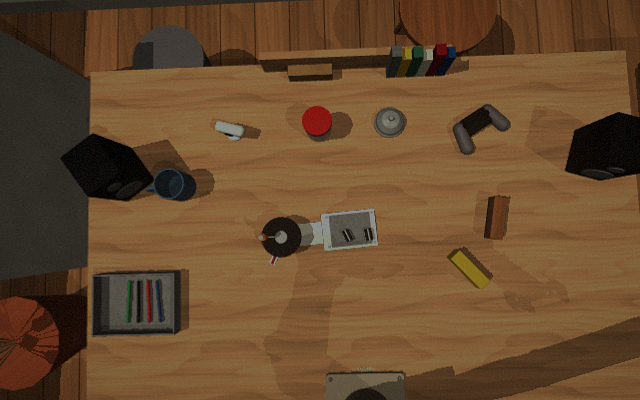

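The wooden block is at scene (199,179) / top (497,217). Things that could be mistaken for it are the yellow block at top (469,268), the dark-yellow box at the shelf at top (310,72), and the books at top (420,60). The clips are at top (348,235) and (368,234), the wheel at (281,237), the handle at (264,237) and the red mark at (274,260). I'll check this in a close crop.

```bash
python3 - <<'E'
from h import *
d=get_image('top');f=d['frame'][:,:,::-1]
a=cv2.resize(f[195:275,250:385],None,fx=5.8,fy=5.8,interpolation=cv2.INTER_CUBIC)
b=cv2.resize(f[185:295,440:520],None,fx=2,fy=2,interpolation=cv2.INTER_CUBIC)
c=np.zeros((464+0,783,3),np.uint8);c[:]=a[:464,:783]
s=get_image('scene');g=s['frame'][:,:,::-1]
e=cv2.resize(g[130:200,180:260],None,fx=2,fy=2)
c2=np.zeros((600,783,3),np.uint8);c2[:340]=a[:340];
c2[340:340+b.shape[0],:160]=b
w=cv2.resize(g[155:205,285:390],None,fx=4,fy=4,interpolation=cv2.INTER_CUBIC);c2[345:545,170:590]=w
c2[345:485,600:760]=e
cv2.imwrite('pics/crop1.png',np.clip(c2*1.6,0,255))
# measurements
hsv=cv2.cvtColor(f.copy(),cv2.COLOR_BGR2HSV)
def region(x0,x1,y0,y1,m):
    M=np.zeros(m.shape,np.uint8);M[y0:y1,x0:x1]=m[y0:y1,x0:x1];return M
pl=region(315,390,200,260,((hsv[:,:,1]<60)*255).astype(np.uint8))
cs=max(cv2.findContours(pl,0,2)[0],key=cv2.contourArea);print('plate px',cv2.minAreaRect(cs))
print(np.round(hsv[215,497]),hsv[205:235:5,480:515:5,:].reshape(-1,3)[:40].tolist())
for p in [(497,217),(348,235),(368,234),(281,237)]: print(p,onz(d,p,30).round())
E
```

```text
plate px ((344.70135498046875, 229.66302490234375), (37.1630973815918, 61.868709564208984), 83.9909896850586)
[ 12 183  96] [[14, 155, 122], [15, 150, 124], [15, 146, 49], [13, 176, 107], [11, 177, 105], [11, 175, 92], [18, 145, 135], [15, 157, 114], [14, 147, 120], [15, 242, 40], [11, 176, 107], [12, 173, 102], [13, 187, 94], [16, 148, 136], [15, 145, 118], [14, 147, 120], [11, 187, 45], [11, 181, 104], [12, 174, 95], [13, 190, 67], [16, 150, 138], [13, 146, 129], [14, 158, 129], [11, 183, 46], [13, 187, 98], [11, 172, 95], [14, 149, 87], [15, 145, 135], [15, 154, 129], [13, 155, 51], [11, 166, 46], [11, 171, 103], [12, 173, 96], [12, 155, 74], [13, 146, 133], [15, 148, 112], [17, 188, 19], [11, 170, 63], [12, 173, 103], [12, 179, 91]]
(497, 217) [ 498. -361.   30.]
(348, 235) [463.  30.  30.]
(368, 234) [464. -22.  30.]
(281, 237) [463. 208.  30.][ WARN:0@2.578] global loadsave.cpp:1063 imwrite_ Unsupported depth image for selected encoder is fallbacked to CV_8U.
```

View pics/crop1.png

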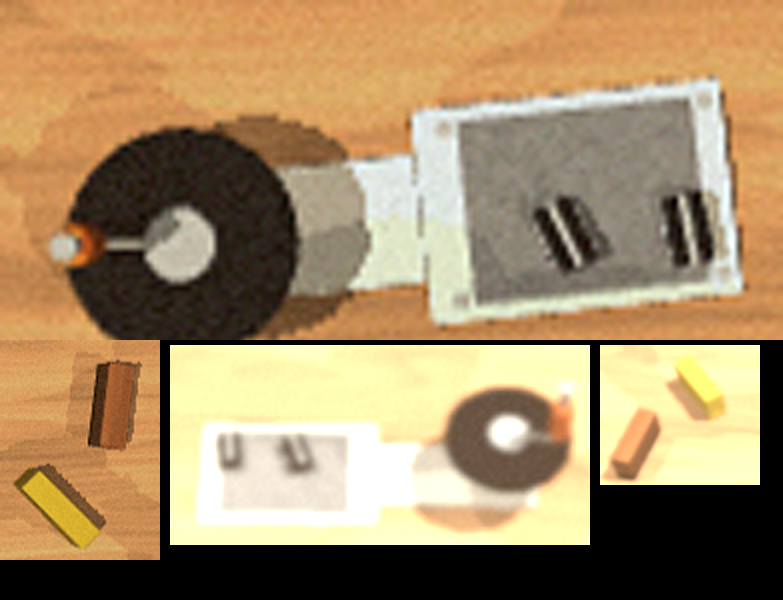

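The crop confirms the wooden (brown) block as the right one. The yellow block is the decoy. Both clips lie on the inlay, nearer the robot-side edge. The handle is at the wheel's left, pointing about +y.

```bash
python3 - <<'E'
from h import *
d=get_image('top');f=d['frame']
c=lambda x,y:((x+.5)/5.8-.5+250,(y+.5)/5.8-.5+195)
P=[onz(d,c(*p),5) for p in [(413,112),(718,80),(742,292),(435,323)]]
for p in P: print(p.round(1))
P=np.array(P);print('plate',P.mean(0),'len',[np.linalg.norm(P[i]-P[(i+1)%4]).round(1) for i in range(4)])
yd=(P[0]+P[3]-P[1]-P[2])[:2];yd/=np.linalg.norm(yd);ctr=P.mean(0)[:2]
xd=np.array([yd[1],-yd[0]]);print('yaxis',yd,'xaxis',xd,'boss',ctr+177.5*yd)
print('wheel',onz(d,c(180,245),61)) 
for n,p in dict(A=(568,233),B=(688,228)).items():
    q=onz(d,c(*p),18)[:2]-ctr;print(n,q+ctr,'in plate',q@xd,q@yd)
h=onz(d,c(85,244),103);print('handle top',h, 'pin top',[onz(d,c(64,248),z).round(1) for z in (115,125)])
hsv=cv2.cvtColor(f,cv2.COLOR_RGB2HSV)
m=((hsv[:,:,0]<=13)&(hsv[:,:,1]>158)&(hsv[:,:,2]>82)).astype(np.uint8)*255
M=np.zeros_like(m);M[188:250,475:520]=m[188:250,475:520]
M=cv2.morphologyEx(M,cv2.MORPH_CLOSE,np.ones((3,3)))
cs=max(cv2.findContours(M,0,2)[0],key=cv2.contourArea);print(cs.reshape(-1,2).tolist())
B=np.array([onz(d,p,52)[:2] for p in cs.reshape(-1,2)],np.float32);print('block',cv2.minAreaRect(B),cv2.boxPoints(cv2.minAreaRect(B)))
m=(((hsv[:,:,0]<=6)|(hsv[:,:,0]>170))&(hsv[:,:,1]>130)).astype(np.uint8);ys,xs=np.nonzero(m[240:275,255:295]);print('mark',xs.mean()+255,ys.mean()+240,len(xs),onz(d,(xs.mean()+255,ys.mean()+240),1))
ys,xs=np.nonzero(m[225:250,255:275]);print(list(zip(xs+255,ys+225)))
for y in range(252,268):print([tuple(int(k) for k in f[y,x]) for x in range(268,280)])
E
```

```text
[521.3 101.6   5. ]
[531.8 -41.    5. ]
[433.3 -48.4   5. ]
[423.2  94.2   5. ]
plate [477.41315726  26.61403586   5.        ] len [np.float64(143.0), np.float64(98.7), np.float64(142.9), np.float64(98.4)]
yaxis [-0.07203678  0.99740198] xaxis [0.99740198 0.07203678] boss [464.62662901 203.65288667]
wheel [463.93369996 204.2376374   61.        ]
A [463.20210072  31.33835407] in plate -13.833811207944038 5.735763057025899
B [463.84311668 -23.73849839] in plate -17.162019672094402 -49.244175163375175
handle top [466.46451391 239.05974232 103.        ] pin top [array([465.3, 245.9, 115. ]), array([465.5, 244. , 125. ])]
[[495, 196], [495, 198], [494, 199], [494, 206], [493, 207], [493, 215], [492, 216], [492, 224], [491, 225], [491, 233], [490, 234], [490, 237], [497, 237], [499, 239], [501, 239], [502, 238], [502, 230], [503, 229], [506, 229], [504, 229], [503, 228], [503, 221], [504, 220], [504, 213], [505, 212], [505, 203], [506, 202], [506, 200], [507, 199], [508, 199], [507, 199], [506, 198], [502, 198], [501, 197], [496, 197]]
block ((495.67022705078125, -359.6835632324219), (38.8
[... 2675 characters left out ...]
2, 76), (125, 78, 56), (134, 110, 101), (139, 140, 134), (139, 106, 69), (137, 103, 61), (139, 106, 63), (138, 108, 65), (136, 101, 60)]
[(132, 95, 54), (133, 94, 54), (139, 102, 62), (144, 106, 64), (138, 100, 57), (141, 108, 75), (138, 114, 89), (141, 104, 63), (136, 100, 57), (137, 99, 60), (140, 104, 61), (140, 103, 62)]
[(142, 107, 67), (137, 104, 62), (132, 99, 57), (139, 106, 62), (135, 100, 59), (138, 100, 62), (135, 100, 55), (134, 97, 56), (138, 100, 62), (136, 99, 57), (135, 98, 57), (137, 96, 58)]
[(135, 96, 58), (140, 105, 63), (138, 102, 62), (137, 98, 61), (140, 100, 60), (136, 100, 58), (137, 99, 60), (137, 98, 59), (138, 98, 60), (139, 101, 60), (139, 98, 59), (137, 97, 61)]
```

Call:
{"api": "drive_tool", "payload": {"targets": [[[38.5, -17.2, 4, 0, 0, 0, -1], [38.5, -17.2, 4, 0, 0, 0, -1], [38.5, -17.2, 4, 0, 0, 0, -1], [38.5, -17.2, 4, 0, 0, 0, -1], [38.5, -17.2, 4, 0, 0, 0, -1], [38.5, -17.2, 4, 0, 0, 0, -1], [38.5, -17.2, 4, 0, 0, 0, -1], [38.5, -17.2, 4, 0, 0, 0.145, -1], [38.5, -17.2, 4, 0, 0, 0.145, -1], [38.5, -17.2, 4, 0, 0, 0.145, -1]]]}}

```text
t: 1.5
eef_pos: [507.1, -375.4, 191.2]
tcp_rot: [0.996, -0.088, -0.0, -0.0]
ft_force: [-0.5, -0.0, 0.6]
opening: 1.001
grasp_force: 0.0
```

```bash
cat >> h.py <<'E'
from scipy.spatial.transform import Rotation as Ro
def to(p,yaw_y,s=None):
    "shift in current tool axes and turn about tool z that take the measured pose to p with tool y at yaw_y deg"
    s=s or monitor.sense();R=Ro.from_quat(s['tcp_rot']).as_matrix()
    d=R.T@(np.array(p,float)-s['eef_pos']);a=np.degrees(np.arctan2(R[1,1],R[0,1]))
    w=(yaw_y-a+180)%360-180
    print('pos',s['eef_pos'].round(1),'yaw_y',a.round(1),'tilt',R[:2,2].round(3),'| shift',d.round(1),'turn z',round(-np.radians(w),3),'t',s['t'],'F',s['ft_force'].round(1),'grip',s['grasp_force'],'op',round(s['opening'],3))
E
python3 - <<'E'
from h import *
d=shot('wrist','w1.png');to((496,-360,60),-99.6)
print(-np.array(d['R']).T@d['t'],np.array(d['R'])[2],pix(d,[496,-360,52]))
E
```

```text
pos [ 514.5 -370.6  190.5] yaw_y -99.9 tilt [0.005 0.003] | shift [-20.7  -6.8 130.4] turn z -0.005 t 1.55 F [ 5.8  2.7 -0.4] grip 0.0 op 1.002
[ 591.07236035 -390.59112468  334.54320337] [-0.32224815  0.0578396  -0.94488661] [310.05837434 200.13217143]
```

View pics/w1.png

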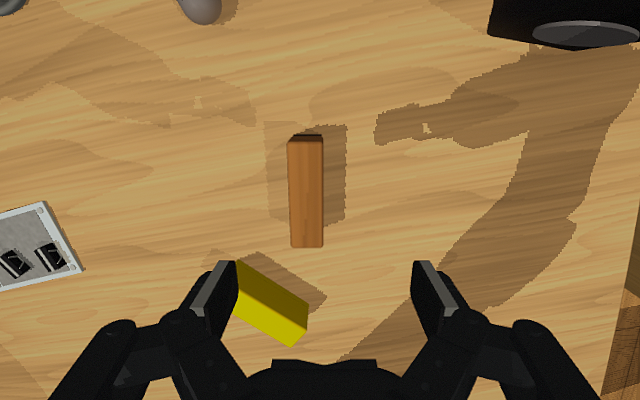

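The wooden block's top face is at wrist px (288,141)–(323,247). The yellow decoy is nearby at (270,305).

```bash
python3 - <<'E'
from h import *
d=shot('wrist');f=d['frame'];hsv=cv2.cvtColor(f,cv2.COLOR_RGB2HSV)
def box(m,reg,z):
    M=np.zeros(m.shape,np.uint8);a,b,c,e=reg;M[c:e,a:b]=m[c:e,a:b]
    M=cv2.morphologyEx(M*255,cv2.MORPH_OPEN,np.ones((5,5)))
    cs=max(cv2.findContours(M,0,2)[0],key=cv2.contourArea)
    B=np.array([onz(d,p,z)[:2] for p in cs.reshape(-1,2)],np.float32)
    print(cv2.boundingRect(cs),cv2.minAreaRect(B),cv2.boxPoints(cv2.minAreaRect(B)).round().tolist())
m=((hsv[:,:,0]<=13)&(hsv[:,:,1]>150)&(hsv[:,:,2]>90))
box(m,(265,350,110,260),52)
print(hsv[200,305],hsv[200,275],hsv[240,240+10])
m=((hsv[:,:,0]>=22)&(hsv[:,:,0]<=32)&(hsv[:,:,1]>200))
box(m,(230,330,240,360),52)
for p in [(288,141),(323,141),(323,247),(291,247)]: print(onz(d,p,52).round(1))
to((496,-360,60),-99.6)
E
```

```text
Traceback (most recent call last):
ValueError: max() iterable argument is empty
```

```bash
python3 - <<'E'
from h import *
d=shot('wrist');f=d['frame'];hsv=cv2.cvtColor(f,cv2.COLOR_RGB2HSV)
print(hsv[200,305],hsv[200,250],hsv[200,275],hsv[145,300])
def box(m,reg,z):
    M=np.zeros(m.shape,np.uint8);a,b,c,e=reg;M[c:e,a:b]=m[c:e,a:b]
    M=cv2.morphologyEx(M*255,cv2.MORPH_OPEN,np.ones((3,3)))
    cs=max(cv2.findContours(M,0,2)[0],key=cv2.contourArea)
    B=np.array([onz(d,p,z)[:2] for p in cs.reshape(-1,2)],np.float32)
    print(cv2.boundingRect(cs),cv2.minAreaRect(B),cv2.boxPoints(cv2.minAreaRect(B)).round().tolist())
c=hsv[200,305].astype(int)
m=(abs(hsv[:,:,0].astype(int)-c[0])<=3)&(hsv[:,:,1]>c[1]-25)&(abs(hsv[:,:,2].astype(int)-c[2])<35)
box(m,(265,350,110,260),52)
m=((hsv[:,:,0]>=22)&(hsv[:,:,0]<=32)&(hsv[:,:,1]>200))
box(m,(230,330,240,360),52)
to((496,-360,60),-99.6)
E
```

```text
[ 15 182 154] [ 18 129 190] [ 17 132 183] [ 14 182  73]
(293, 147, 35, 105) ((499.42132568359375, -355.6651611328125), (32.3471794128418, 107.3680191040039), 79.9364013671875) [[444.0, -362.0], [549.0, -381.0], [555.0, -349.0], [449.0, -330.0]]
(232, 263, 79, 88) ((382.3790588378906, -286.94940185546875), (114.75177001953125, 64.34361267089844), 42.29789352416992) [[318.0, -302.0], [362.0, -349.0], [446.0, -272.0], [403.0, -225.0]]
pos [ 508.8 -373.8  190.6] yaw_y -99.5 tilt [0.001 0.001] | shift [-15.  -11.4 130.6] turn z 0.002 t 1.65 F [-0.5 -0.   0.1] grip 0.0 op 1.002
```

Call:
{"api": "drive_tool", "payload": {"targets": [[[-12.9, -14.9, 12, 0, 0, 0.008, -1], [0, 0, 40, 0, 0, 0, -1], [0, 0, 40, 0, 0, 0, -1], [0, 0, 40, 0, 0, 0, -1], [0, 0, 30, 0, 0, 0, -1], [0, 0, 10, 0, 0, 0, -1], [0, 0, 0, 0, 0, 0, -1], [0, 0, 0, 0, 0, 0, 0.9]]], "newtons": 40}}

```text
t: 2.65
eef_pos: [496.6, -360.6, 20.8]
tcp_rot: [0.996, -0.09, 0.001, 0.001]
ft_force: [0.2, -0.3, -0.0]
opening: 0.814
grasp_force: 0.0
```

```bash
python3 - <<'E'
from h import *
to((498.5,-357,18),-100)
E
```

```text
pos [ 496.6 -360.6   20.8] yaw_y -100.3 tilt [ 0.002 -0.002] | shift [ 1.2 -3.9  2.7] turn z -0.005 t 2.65 F [ 0.2 -0.3 -0. ] grip 0.0 op 0.814
```

Call:
{"api": "drive_tool", "payload": {"targets": [[[0, -2, 2, 0, 0, 0, 0.9], [0, 0, 0, 0, 0, 0, 0.9], [0, 0, 0, 0, 0, 0, 0.9], [0, 0, 0, 0, 0, 0, 0.9], [0, 0, 0, 0, 0, 0, 0.9], [0, 0, 0, 0, 0, 0, 0.9]]], "newtons": 40}}

```text
t: 3.4
eef_pos: [496.9, -357.6, 18.1]
tcp_rot: [0.996, -0.089, 0.001, 0.0]
ft_force: [0.5, 0.7, 5.9]
opening: 0.391
grasp_force: 41.4
```

```bash
python3 - <<'E'
from h import *
# block centre planned at plate coords (45,-21)
xd=np.array([.9974,.072]);yd=np.array([-.072,.9974]);c=np.array([477.4,26.6])
p=c+45*xd-21*yd;print(p)
to((*p,60),4.1)
E
```

```text
[523.795    8.8946]
pos [ 496.9 -357.6   18.1] yaw_y -100.2 tilt [ 0.001 -0.   ] | shift [ -38.7 -365.5  -42. ] turn z -1.821 t 3.4 F [0.5 0.7 5.9] grip 41.35536074638367 op 0.391
```

Call:
{"api": "drive_tool", "payload": {"targets": [[[0, 0, -30, 0, 0, 0, 0.9], [0, 0, -40, 0, 0, 0, 0.9], [-4.3, -40.6, 0, 0, 0, 0, 0.9], [-4.3, -40.6, 0, 0, 0, 0, 0.9], [-4.3, -40.6, 0, 0, 0, 0, 0.9], [-4.3, -40.6, 0, 0, 0, 0, 0.9], [-4.3, -40.6, 0, 0, 0, 0, 0.9], [-4.3, -40.6, 0, 0, 0, 0, 0.9], [-4.3, -40.6, 0, 0, 0, 0, 0.9], [-4.3, -40.6, 0, 0, 0, 0, 0.9]]]}}

```text
t: 4.65
eef_pos: [520.3, -30.8, 87.2]
tcp_rot: [0.996, -0.09, -0.0, 0.0]
ft_force: [-0.1, 0.2, -1.0]
opening: 0.391
grasp_force: 40.6
```

Call:
{"api": "drive_tool", "payload": {"targets": [[[0, 0, 0, 0, 0, -0.182, 0.9], [0, 0, 0, 0, 0, -0.182, 0.9], [0, 0, 0, 0, 0, -0.182, 0.9], [0, 0, 0, 0, 0, -0.182, 0.9], [0, 0, 0, 0, 0, -0.182, 0.9], [0, 0, 0, 0, 0, -0.182, 0.9], [0, 0, 0, 0, 0, -0.182, 0.9], [0, 0, 0, 0, 0, -0.182, 0.9], [0, 0, 0, 0, 0, -0.182, 0.9], [0, 0, 0, 0, 0, -0.182, 0.9]]]}}

```text
t: 5.9
eef_pos: [520.1, -32.3, 87.1]
tcp_rot: [0.68, 0.733, -0.0, -0.0]
ft_force: [0.8, -1.1, -0.8]
opening: 0.392
grasp_force: 40.5
```

```bash
python3 - <<'E'
from h import *
to((523.8,8.9,25.5),4.1)
d=shot('wrist','w2.png')
E
```

```text
pos [520.1 -32.3  87.1] yaw_y 4.3 tilt [-0. -0.] | shift [40.8  6.8 61.6] turn z 0.004 t 5.9 F [ 0.8 -1.1 -0.8] grip 40.54871320724487 op 0.392
```

View pics/w2.png

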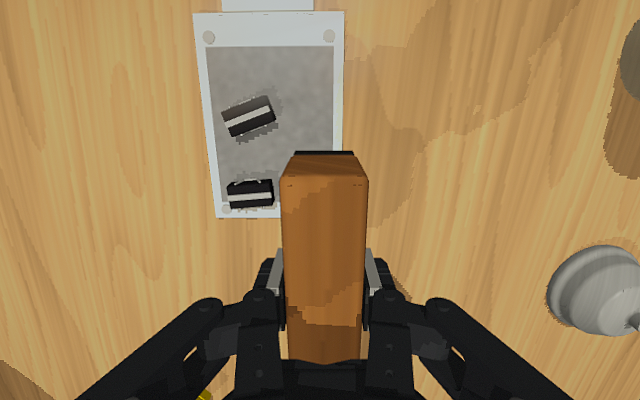

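The clips are at wrist px A (248,117) and B (250,192). The block hangs level, aligned with the plate.

```bash
python3 - <<'E'
from h import *
d=get_image('wrist')
xd=np.array([.9974,.072]);yd=np.array([-.072,.9974]);c=np.array([477.4,26.6])
for n,ps,z in [('A',[(221,117),(268,97),(275,115),(230,137)],14),('B',[(228,182),(273,180),(274,204),(229,209)],14),('plate',[(193,13),(344,11),(216,217)],5)]:
    for p in ps:
        q=onz(d,p,z)[:2]-c;print(n,(q@xd).round(),(q@yd).round())
E
```

```text
A -32.0 6.0
A 1.0 19.0
A 5.0 8.0
A -27.0 -7.0
B -31.0 -40.0
B 2.0 -38.0
B 2.0 -57.0
B -33.0 -61.0
plate -48.0 72.0
plate 51.0 73.0
plate -47.0 -72.0
```

Call:
{"api": "drive_tool", "payload": {"targets": [[[40.8, 6.8, 0, 0, 0, 0.004, 0.9], [0, 0, 20, 0, 0, 0, 0.9], [0, 0, 20, 0, 0, 0, 0.9], [0, 0, 15, 0, 0, 0, 0.9], [0, 0, 6.8, 0, 0, 0, 0.9], [0, 0, 0, 0, 0, 0, 0.9]]]}}

```text
t: 6.75
eef_pos: [524.1, 9.1, 25.3]
tcp_rot: [0.684, 0.73, -0.0, -0.0]
ft_force: [0.2, -0.7, -1.1]
opening: 0.396
grasp_force: 40.6
```

```bash
python3 - <<'E'
from h import *
to((433,2,25),4.1)
E
```

```text
pos [524.1   9.1  25.3] yaw_y 3.7 tilt [-0.001 -0.   ] | shift [ -1.2 -91.4   0.3] turn z -0.006 t 6.75 F [ 0.2 -0.7 -1.1] grip 40.57240426540375 op 0.396
```

Call:
{"api": "drive_tool", "payload": {"targets": [[[0, -10, 0, 0, 0, 0, 0.9], [0, -10, 0, 0, 0, 0, 0.9], [0, -10, 0, 0, 0, 0, 0.9], [0, -10, 0, 0, 0, 0, 0.9], [0, -10, 0, 0, 0, 0, 0.9], [0, -10, 0, 0, 0, 0, 0.9], [0, -10, 0, 0, 0, 0, 0.9], [0, -10, 0, 0, 0, 0, 0.9], [0, -10, 0, 0, 0, 0, 0.9], [0, -4, 0, 0, 0, 0, 0.9]]]}}

```text
t: 8.0
eef_pos: [428.3, 2.6, 25.3]
tcp_rot: [0.683, 0.73, -0.001, -0.001]
ft_force: [-0.3, -0.6, -0.6]
opening: 0.395
grasp_force: 40.6
```

```bash
python3 - <<'E'
from h import *
to((433,2,25),4.1)
d=shot('wrist');t=shot('top');s=get_image('scene')
o=np.hstack([cv2.resize(d['frame'],(480,300)),cv2.resize(t['frame'][190:260,300:400],(320,224))[:0].reshape(0,320,3) if 0 else np.zeros((300,320,3),np.uint8)])
o[:224,480:]=cv2.resize(t['frame'][190:260,300:400],(320,224))
cv2.imwrite('pics/push.png',o[:,:,::-1])
E
```

```text
pos [428.3   2.6  25.3] yaw_y 3.8 tilt [-0.003 -0.001] | shift [-0.9  4.6  0.3] turn z -0.005 t 8.0 F [-0.3 -0.6 -0.6] grip 40.60559391975403 op 0.395
```

View pics/push.png

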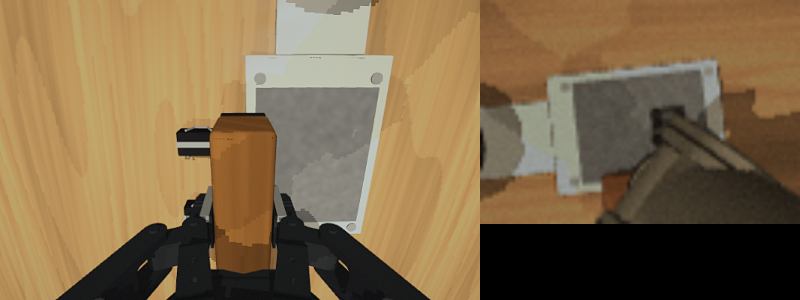

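Clip A is off at (193,142) and clip B is at (190,207), also beyond the edge. I'll withdraw the block and then verify.

Call:
{"api": "drive_tool", "payload": {"targets": [[[0, 5, -15, 0, 0, 0, 0.9], [0, 0, -40, 0, 0, 0, 0.9], [-32, 24, 0, 0, 0, 0, 0.9], [-32, 24, 0, 0, 0, 0, 0.9], [-32, 24, 0, 0, 0, 0, 0.9], [-32, 24, 0, 0, 0, 0, 0.9], [-32, 24, 0, 0, 0, 0, 0.9], [0, 0, 20, 0, 0, 0, 0.9], [0, 0, 20, 0, 0, 0, 0.9]]]}}

```text
t: 9.28
eef_pos: [564.6, -147.9, 39.1]
tcp_rot: [0.683, 0.73, -0.0, -0.001]
ft_force: [-0.8, 0.4, -1.1]
opening: 0.395
grasp_force: 40.6
```

```bash
python3 - <<'E'
from h import *
to((560,-150,18.3),3.8)
t=shot('top');o=np.zeros((420,800,3),np.uint8)
o[:]=cv2.resize(t['frame'][185:280,260:440],(800,420),interpolation=cv2.INTER_CUBIC)
cv2.imwrite('pics/top2.png',np.clip(o[:,:,::-1].astype(float)*1.5,0,255).astype(np.uint8))
E
```

```text
pos [ 564.6 -147.9   39.1] yaw_y 3.8 tilt [-0.002  0.001] | shift [-1.9 -4.7 20.8] turn z -0.0 t 9.275 F [-0.8  0.4 -1.1] grip 40.644614696502686 op 0.395
```

View pics/top2.png

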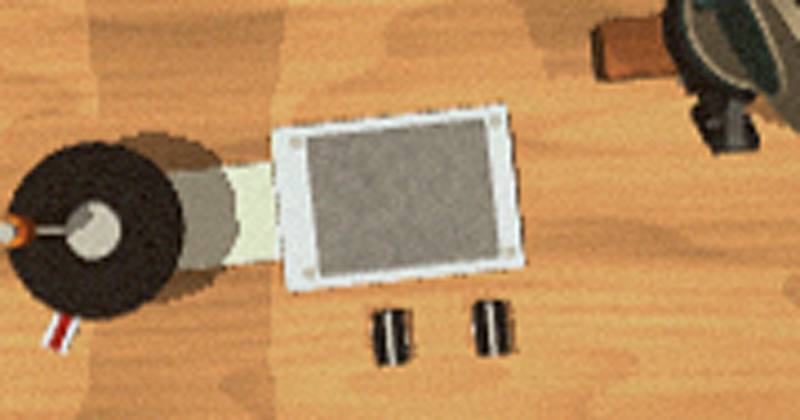

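Both clips are on the desk, clear of the plate, at crop px (392,337) and (494,328). Next I'll set the block down.

Call:
{"api": "drive_tool", "payload": {"targets": [[[0, 0, 12, 0, 0, 0, 0.9], [0, 0, 6, 0, 0, 0, 0.9], [0, 0, 2.5, 0, 0, 0, 0.9], [0, 0, 0, 0, 0, 0, 0.9], [0, 0, 0, 0, 0, 0, 0], [0, 0, 0, 0, 0, 0, -0.5], [0, 0, 0, 0, 0, 0, -0.5], [0, 0, 0, 0, 0, 0, -0.5]]]}}

```text
t: 10.32
eef_pos: [565.8, -148.5, 20.1]
tcp_rot: [0.683, 0.73, 0.0, 0.0]
ft_force: [0.1, -0.3, -0.5]
opening: 0.751
grasp_force: 0.0
```

```bash
python3 - <<'E'
from h import *
to((466,160,190),-66)
E
```

```text
pos [ 565.8 -148.5   20.1] yaw_y 3.8 tilt [ 0. -0.] | shift [ 314.4  -79.3 -169.9] turn z 1.218 t 10.325 F [ 0.1 -0.3 -0.5] grip 0.0 op 0.751
```

Call:
{"api": "drive_tool", "payload": {"targets": [[[0, 0, -50, 0, 0, 0, -0.8], [0, 0, -55, 0, 0, 0, -0.8], [48.6, -9.3, -8, 0, 0, 0, -0.8], [48.6, -9.3, -8, 0, 0, 0, -0.8], [48.6, -9.3, -8, 0, 0, 0, -0.8], [48.6, -9.3, -8, 0, 0, 0, -0.8], [48.6, -9.3, -8, 0, 0, 0, -0.8], [48.6, -9.3, -8, 0, 0, 0, -0.8], [48.6, -9.3, -8, 0, 0, 0, -0.8], [48.6, -9.3, -8, 0, 0, 0, -0.8]]]}}

```text
t: 11.58
eef_pos: [465.4, 236.1, 189.4]
tcp_rot: [0.683, 0.73, 0.0, 0.0]
ft_force: [0.5, -0.2, -0.6]
opening: 0.902
grasp_force: 0.0
```

```bash
python3 - <<'E'
from h import *
d=shot('wrist','w3.png');to((466,243,73),3.8)
print(pix(d,(464.3,204,61)),pix(d,(466,243,85)))
t=shot('top');print(t['frame'][217,497])
E
```

```text
pos [463.1 245.5 191.4] yaw_y 4.3 tilt [0.002 0.009] | shift [ -3.7   2.4 118.3] turn z 0.009 t 11.625 F [-0.7  7.5  2.4] grip 0.0 op 0.9
[319.66802143 220.68668779] [324.17394065 189.4993323 ]
[148 108  63]
```

View pics/w3.png

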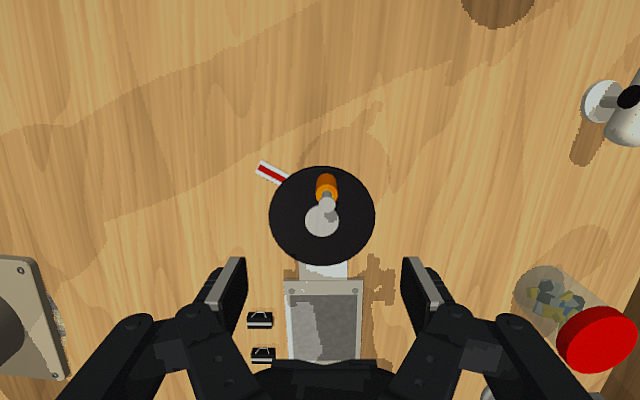

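The mark runs (258,165)–(287,182), the wheel centre is at (322,216), the handle sleeve at (326,187) and the pin top at (327,204).

```bash
python3 - <<'E'
from h import *
d=shot('wrist');f=d['frame'];hsv=cv2.cvtColor(f,cv2.COLOR_RGB2HSV);to((466,243,73),3.8)
H,S,V=[hsv[:,:,i].astype(int) for i in range(3)]
w=((V<60)).astype(np.uint8);M=np.zeros_like(w);M[150:275,255:390]=w[150:275,255:390]
M=cv2.morphologyEx(M,cv2.MORPH_CLOSE,np.ones((5,5)))
cs=max(cv2.findContours(M,0,2)[0],key=cv2.contourArea);hull=cv2.convexHull(cs)
B=np.array([onz(d,p,60)[:2] for p in hull.reshape(-1,2)],np.float32);print('wheel',cv2.minEnclosingCircle(B),cv2.fitEllipse(B))
r=((H<6)|(H>174))&(S>170)&(V>60);ys,xs=np.nonzero(r[145:195,245:290]);P=np.array([onz(d,(x+245,y+145),1)[:2] for x,y in zip(xs,ys)])
print('mark',P.mean(0),len(P),'far/near',P[P[:,0].argmin()],P[P[:,0].argmax()])
v=np.linalg.svd(P-P.mean(0))[2][0];print('mark dir',np.degrees(np.arctan2(v[1],v[0])))
o=(H>6)&(H<=14)&(S>200)&(V>90);M=np.zeros(o.shape,np.uint8);M[160:215,305:345]=o[160:215,305:345]
cs=max(cv2.findContours(M,0,2)[0],key=cv2.contourArea);x,y,ww,hh=cv2.boundingRect(cs);print('orange',x,y,ww,hh)
for z in (67,75,85,95,103): print(z,onz(d,(x+ww/2-.5,y),z).round(1),onz(d,(x+ww/2-.5,y+hh-1),z).round(1), 'wid',np.linalg.norm(onz(d,(x-.5,y+hh/2),z)-onz(d,(x+ww-.5,y+hh/2),z)).round(1))
E
```

```text
pos [464.9 238.2 189.8] yaw_y 4.1 tilt [0.001 0.002] | shift [  4.5   1.3 116.9] turn z 0.006 t 11.725 F [ 1.2 -0.7  0.2] grip 0.0 op 0.897
wheel ((465.7337951660156, 206.30787658691406), 51.66388702392578) ((465.9250793457031, 206.14883422851562), (101.45149993896484, 103.31841278076172), 2.7909629344940186)
mark [408.45716975 231.68415517] 145 far/near [393.21814636 236.49950212] [423.77018848 225.92581215]
mark dir -25.053482253050642
orange 317 180 21 19
67 [467.2 253.   67. ] [468.5 236.   67. ] wid 19.1
75 [466.9 255.2  75. ] [468.2 238.6  75. ] wid 18.5
85 [466.5 257.9  85. ] [467.8 242.   85. ] wid 17.8
95 [466.2 260.6  95. ] [467.4 245.3  95. ] wid 17.1
103 [465.9 262.7 103. ] [467.1 248.  103. ] wid 16.5
```

Call:
{"api": "drive_tool", "payload": {"targets": [[[6.8, 2.6, 5, 0, 0, 0, -0.6], [0, 0, 35, 0, 0, 0, -0.6], [0, 0, 35, 0, 0, 0, -0.6], [0, 0, 30, 0, 0, 0, -0.6], [0, 0, 15, 0, 0, 0, -0.6], [0, 0, 0, 0, 0, 0, -0.6], [0, 0, 0, 0, 0, 0, -0.3]]]}}

```text
t: 12.6
eef_pos: [468.7, 241.8, 69.8]
tcp_rot: [0.684, 0.73, 0.001, 0.0]
ft_force: [0.3, 0.4, -0.2]
opening: 0.65
grasp_force: 0.0
```

```bash
python3 - <<'E'
from h import *
d=shot('wrist');to((467,245.2,70),4.1)
cv2.imwrite('pics/w4.png',d['frame'][120:400,160:480,::-1])
E
```

```text
pos [468.8 241.9  70. ] yaw_y 3.8 tilt [0.002 0.001] | shift [ 3.4 -1.6  0. ] turn z -0.006 t 12.65 F [0.9 0.7 0.9] grip 0.0 op 0.652
```

View pics/w4.png

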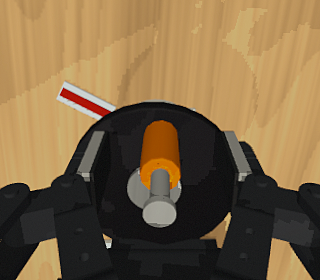

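The sleeve stands between the open pads at crop (160,150), and the pads are at x≈92 and 238.

```bash
python3 - <<'E'
from h import *
d=get_image('wrist')
for z in (66,68): print(onz(d,(320,241),z).round(1))
for z in (101,103,105): print('top ring', onz(d,(317,301),z).round(1),onz(d,(320,277),z).round(1))
print(pix(d,(466.7,245.2,102)),pix(d,(466.7,245.2,67)))
E
```

```text
[466.8 251.4  66. ]
[466.8 252.4  68. ]
top ring [466.5 239.7 101. ] [467.1 252.1 101. ]
top ring [466.5 241.2 103. ] [467.  253.4 103. ]
top ring [466.4 242.8 105. ] [467.  254.7 105. ]
[318.10453112 291.94152054] [319.0483752  252.16028201]
```

Call:
{"api": "drive_tool", "payload": {"targets": [[[2, -2, 0, 0, 0, 0, 0.9], [0, 0, 0, 0, 0, 0, 0.9], [0, 0, 0, 0, 0, 0, 0.9], [0, 0, 0, 0, 0, 0, 0.9], [0, 0, 0, 0, 0, 0, 0.9], [0, 0, 0, 0, 0, 0, 0.9], [0, 0, 0, 0, 0, 0, 0.9]]], "newtons": 40}}

```text
t: 13.58
eef_pos: [466.0, 243.7, 69.1]
tcp_rot: [0.683, 0.73, 0.0, -0.0]
ft_force: [0.6, 0.9, -0.2]
opening: 0.198
grasp_force: 39.0
```

```bash
python3 - <<'E'
from h import *
to((467,245.2,70),4.1)
E
```

```text
pos [466.  243.7  69.1] yaw_y 3.8 tilt [0. 0.] | shift [ 1.4  1.1 -0.9] turn z -0.006 t 13.575 F [ 0.6  0.9 -0.2] grip 38.999664187431335 op 0.198
```

```bash
cat >> h.py <<'E'
def arc(a0,a1,n,yaw=3.8,r=40):
    a=np.radians(np.linspace(a0,a1,n+1));P=r*np.c_[np.cos(a),np.sin(a)];D=np.diff(P,axis=0)
    y=np.radians(yaw);Y=np.array([np.cos(y),np.sin(y)]);X=np.array([-Y[1],Y[0]])
    print(np.c_[D@X,D@Y].round(1).tolist())
E
python3 - <<'E'
from h import *
arc(88.5,148.5,10);arc(148.5,172.5,12)
d=get_image('wrist');cv2.imwrite('pics/ref0.png',d['frame'][:,:,::-1])
E
```

```text
[[0.2, -4.2], [-0.3, -4.2], [-0.7, -4.1], [-1.1, -4.0], [-1.5, -3.9], [-1.9, -3.7], [-2.3, -3.5], [-2.7, -3.2], [-3.0, -2.9], [-3.3, -2.6]]
[[-1.2, -0.8], [-1.2, -0.7], [-1.2, -0.7], [-1.2, -0.7], [-1.3, -0.6], [-1.3, -0.6], [-1.3, -0.5], [-1.3, -0.5], [-1.3, -0.4], [-1.3, -0.4], [-1.4, -0.3], [-1.4, -0.3]]
```

Call:
{"api": "drive_tool", "payload": {"targets": [[[0.2, -4.2, 0, 0, 0, 0, 0.9], [-0.3, -4.2, 0, 0, 0, 0, 0.9], [-0.7, -4.1, 0, 0, 0, 0, 0.9], [-1.1, -4.0, 0, 0, 0, 0, 0.9], [-1.5, -3.9, 0, 0, 0, 0, 0.9], [-1.9, -3.7, 0, 0, 0, 0, 0.9], [-2.3, -3.5, 0, 0, 0, 0, 0.9], [-2.7, -3.2, 0, 0, 0, 0, 0.9], [-3.0, -2.9, 0, 0, 0, 0, 0.9], [-3.3, -2.6, 0, 0, 0, 0, 0.9]]]}}

```text
t: 14.88
eef_pos: [430.7, 224.2, 69.0]
tcp_rot: [0.683, 0.73, 0.0, 0.0]
ft_force: [0.4, 0.2, 0.3]
opening: 0.197
grasp_force: 39.1
```

```bash
python3 - <<'E'
from h import *
d=shot('wrist');to((467,245.2,70),4.1)
cv2.imwrite('pics/ref1.png',d['frame'][:,:,::-1])
a=cv2.imread('pics/ref0.png');b=d['frame'][:,:,::-1]
o=np.hstack([a[150:400,180:460],b[150:400,180:460]]);cv2.imwrite('pics/cmp1.png',o)
p=monitor.sense()['eef_pos'];print(np.degrees(np.arctan2(p[1]-204.5,p[0]-465)),np.hypot(p[1]-204.5,p[0]-465))
E
```

```text
pos [430.3 223.4  69. ] yaw_y 3.8 tilt [-0.    -0.001] | shift [19.3 38.1 -1.1] turn z -0.006 t 14.925 F [ 0.  -0.2  0.4] grip 39.12838160991669 op 0.197
151.40381027939074 39.53093642260699
```

View pics/cmp1.png

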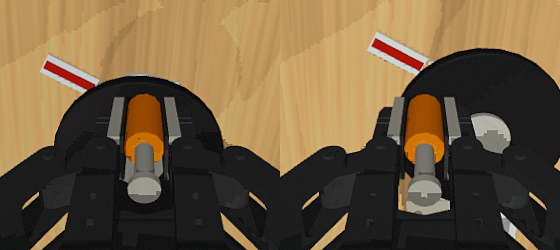

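Forces are near zero on the arc, so the centre estimate is good. I've used all 10 views, so from here I'll track the pin-top disc numerically (ref px about (325,341)).

Call:
{"api": "drive_tool", "payload": {"targets": [[[-1.2, -0.8, 0, 0, 0, 0, 0.9], [-1.2, -0.7, 0, 0, 0, 0, 0.9], [-1.2, -0.7, 0, 0, 0, 0, 0.9], [0, 0, 0, 0, 0, 0, 0.9], [0, 0, 0, 0, 0, 0, 0.9]]]}}

```text
t: 15.55
eef_pos: [428.8, 220.5, 68.9]
tcp_rot: [0.683, 0.73, -0.0, 0.0]
ft_force: [1.4, -0.7, -0.8]
opening: 0.196
grasp_force: 39.0
```

```bash
cat >> h.py <<'E'
def pin():
    d=get_image('wrist');f=d['frame'][:,:,::-1].copy();T=cv2.imread('pics/ref1.png')[326:357,309:342]
    r=cv2.matchTemplate(f[285:385,295:356],T,cv2.TM_CCOEFF_NORMED);_,v,_,l=cv2.minMaxLoc(r)
    s=monitor.sense();p=s['eef_pos']
    # wheel rim: topmost dark row in the columns right of the sleeve
    g=f[150:330,380:420].max(2);rim=[int(150+np.argmax(g[:,i]<55)) for i in (0,20,39)]
    print('pin shift',l[0]-14,l[1]-41,round(v,2),'rim',rim,'ang',np.degrees(np.arctan2(p[1]-204.5,p[0]-465)).round(1),'pos',p.round(1),'F',s['ft_force'].round(1),'t',s['t'],s['grasp_force'])
E
python3 -c "
from h import *
pin()
a=cv2.imread('pics/ref0.png');b=cv2.imread('pics/ref1.png')
r=cv2.matchTemplate(a[285:385,295:356],b[326:357,309:342],cv2.TM_CCOEFF_NORMED);print(cv2.minMaxLoc(r))"
```

```text
pin shift 0 0 0.85 rim [193, 193, 197] ang 156.2 pos [428.8 220.5  68.9] F [ 0.8 -0.2  0.2] t 15.6 39.04133498668671
(-0.42142730951309204, 0.35873115062713623, (0, 61), (16, 42))
```

Call:
{"api": "drive_tool", "payload": {"targets": [[[-1.2, -0.7, 0, 0, 0, 0, 0.9], [-1.3, -0.6, 0, 0, 0, 0, 0.9], [0, 0, 0, 0, 0, 0, 0.9], [0, 0, 0, 0, 0, 0, 0.9]]]}}

```text
t: 16.1
eef_pos: [427.7, 218.1, 69.0]
tcp_rot: [0.683, 0.73, -0.0, 0.0]
ft_force: [1.2, 0.5, -0.7]
opening: 0.203
grasp_force: 39.1
```

```bash
python3 -c "
from h import *
pin()"
```

```text
pin shift 0 -14 0.61 rim [184, 185, 189] ang 160.0 pos [427.7 218.1  69. ] F [ 1.4 -0.3  0.1] t 16.15 39.10281479358673
```

```bash
python3 -c "
from h import *
d=get_image('wrist');print(pix(d,(427.7,219,124)),pix(d,(427.7,219,115)))
arc(158.5,68.5,9);arc(68.5,-21.5,9);arc(-21.5,-111.5,9);arc(-111.5,-202.5,9)"
```

```text
[322.47157899 336.16344332] [322.53970699 319.11449183]
[[6.0, 3.5], [5.3, 4.5], [4.5, 5.4], [3.5, 6.1], [2.4, 6.6], [1.2, 6.9], [-0.0, 7.0], [-1.2, 6.9], [-2.4, 6.5]]
[[-3.5, 6.0], [-4.5, 5.3], [-5.4, 4.5], [-6.1, 3.5], [-6.6, 2.4], [-6.9, 1.2], [-7.0, -0.0], [-6.9, -1.2], [-6.5, -2.4]]
[[-6.0, -3.5], [-5.3, -4.5], [-4.5, -5.4], [-3.5, -6.1], [-2.4, -6.6], [-1.2, -6.9], [0.0, -7.0], [1.2, -6.9], [2.4, -6.5]]
[[3.6, -6.1], [4.6, -5.4], [5.4, -4.5], [6.1, -3.5], [6.7, -2.3], [7.0, -1.1], [7.0, 0.1], [6.9, 1.4], [6.6, 2.6]]
```

Call:
{"api": "drive_tool", "payload": {"targets": [[[0, 0, 0, 0, 0, 0, 0.9], [0, 0, 0, 0, 0, 0, 0.9]]]}}

```text
t: 16.45
eef_pos: [427.7, 218.1, 69.0]
tcp_rot: [0.683, 0.73, -0.0, 0.0]
ft_force: [1.3, -0.7, 0.0]
opening: 0.198
grasp_force: 39.1
```

```bash
python3 -c "
from h import *
pin()
d=get_image('wrist');f=d['frame'];cv2.imwrite('pics/ref2.png',f[:,:,::-1])
a=cv2.imread('pics/ref1.png');
for im in (a,f[:,:,::-1]): print([int(im[y,325].max()) for y in range(290,365,3)], [int(im[y,325,2])-int(im[y,325,0]) for y in range(290,365,3)])"
```

```text
pin shift 0 -14 0.61 rim [184, 185, 190] ang 160.0 pos [427.7 218.1  69. ] F [ 1.5 -0.4  0.7] t 16.5 39.114450216293335
[207, 139, 116, 116, 117, 117, 117, 117, 116, 117, 118, 81, 120, 114, 165, 162, 163, 164, 167, 97, 109, 107, 134, 171, 172] [207, 26, 9, 9, 8, 10, 8, 8, 9, 8, 9, 5, 9, 10, 12, 11, 11, 10, 12, 6, 9, 10, 17, 24, 23]
[209, 162, 119, 118, 118, 119, 119, 122, 151, 167, 164, 167, 166, 167, 167, 170, 105, 123, 116, 175, 173, 172, 168, 125, 163] [209, 74, 9, 9, 9, 8, 9, 11, 12, 12, 10, 11, 11, 11, 12, 12, -1, 75, 17, 22, 23, 22, 23, 7, 20]
```

The drop is confirmed: the disc moved by about 9 mm and is stable. Now one full forward turn.

Call:
{"api": "drive_tool", "payload": {"targets": [[[6.0, 3.5, 0, 0, 0, 0, 0.9], [5.3, 4.5, 0, 0, 0, 0, 0.9], [4.5, 5.4, 0, 0, 0, 0, 0.9], [3.5, 6.1, 0, 0, 0, 0, 0.9], [2.4, 6.6, 0, 0, 0, 0, 0.9], [1.2, 6.9, 0, 0, 0, 0, 0.9], [0, 7.0, 0, 0, 0, 0, 0.9], [-1.2, 6.9, 0, 0, 0, 0, 0.9], [-2.4, 6.5, 0, 0, 0, 0, 0.9], [0, 0, 0, 0, 0, 0, 0.9]]]}}

```text
t: 17.8
eef_pos: [480.7, 240.7, 69.1]
tcp_rot: [0.684, 0.73, 0.0, 0.0]
ft_force: [1.6, -0.2, -1.1]
opening: 0.2
grasp_force: 39.0
```

```bash
python3 -c "
from h import *
pin()"
```

```text
pin shift 13 18 0.44 rim [292, 304, 296] ang 67.1 pos [480.3 240.9  69.1] F [ 0.7  0.7 -1.5] t 17.85 38.982948660850525
```

Call:
{"api": "drive_tool", "payload": {"targets": [[[-3.5, 6.0, 0, 0, 0, 0, 0.9], [-4.5, 5.3, 0, 0, 0, 0, 0.9], [-5.4, 4.5, 0, 0, 0, 0, 0.9], [-6.1, 3.5, 0, 0, 0, 0, 0.9], [-6.6, 2.4, 0, 0, 0, 0, 0.9], [-6.9, 1.2, 0, 0, 0, 0, 0.9], [-7.0, 0, 0, 0, 0, 0, 0.9], [-6.9, -1.2, 0, 0, 0, 0, 0.9], [-6.5, -2.4, 0, 0, 0, 0, 0.9], [0, 0, 0, 0, 0, 0, 0.9]]]}}

```text
t: 19.1
eef_pos: [502.0, 187.9, 69.0]
tcp_rot: [0.684, 0.73, -0.001, 0.0]
ft_force: [0.0, 0.5, -1.2]
opening: 0.202
grasp_force: 39.1
```

```bash
python3 -c "
from h import *
pin()
d=get_image('wrist');im=d['frame'];print([int(im[y,325].max()) for y in range(285,365,3)])"
```

```text
pin shift 2 -21 0.42 rim [292, 304, 296] ang -23.6 pos [502.2 188.3  69. ] F [-0.7 -1.7 -0.3] t 19.15 39.11223828792572
[220, 220, 219, 124, 126, 86, 127, 139, 172, 175, 176, 177, 176, 175, 174, 178, 117, 110, 113, 116, 116, 107, 105, 107, 111, 112, 122]
```

Call:
{"api": "drive_tool", "payload": {"targets": [[[-6.0, -3.5, 0, 0, 0, 0, 0.9], [-5.3, -4.5, 0, 0, 0, 0, 0.9], [-4.5, -5.4, 0, 0, 0, 0, 0.9], [-3.5, -6.1, 0, 0, 0, 0, 0.9], [-2.4, -6.6, 0, 0, 0, 0, 0.9], [-1.2, -6.9, 0, 0, 0, 0, 0.9], [0, -7.0, 0, 0, 0, 0, 0.9], [1.2, -6.9, 0, 0, 0, 0, 0.9], [2.4, -6.5, 0, 0, 0, 0, 0.9], [0, 0, 0, 0, 0, 0, 0.9]]]}}

```text
t: 20.45
eef_pos: [449.8, 166.7, 69.1]
tcp_rot: [0.683, 0.73, -0.0, -0.0]
ft_force: [-0.2, 0.4, 0.9]
opening: 0.195
grasp_force: 39.3
```

```bash
python3 -c "
from h import *
pin()"
```

```text
pin shift 8 0 0.41 rim [150, 150, 150] ang -111.3 pos [450.2 166.5  69.1] F [-0.3  1.9  0.5] t 20.5 39.34465169906616
```

Continuing the last quarter, with the net end about 1° past the drop position.

Call:
{"api": "drive_tool", "payload": {"targets": [[[3.6, -6.1, 0, 0, 0, 0, 0.9], [4.6, -5.4, 0, 0, 0, 0, 0.9], [5.4, -4.5, 0, 0, 0, 0, 0.9], [6.1, -3.5, 0, 0, 0, 0, 0.9], [6.7, -2.3, 0, 0, 0, 0, 0.9], [7.0, -1.1, 0, 0, 0, 0, 0.9], [7.0, 0.1, 0, 0, 0, 0, 0.9], [6.9, 1.4, 0, 0, 0, 0, 0.9], [6.6, 2.6, 0, 0, 0, 0, 0.9], [0, 0, 0, 0, 0, 0, 0.9]]]}}

```text
t: 21.75
eef_pos: [428.3, 219.5, 69.0]
tcp_rot: [0.683, 0.73, 0.0, -0.0]
ft_force: [0.3, -0.2, 0.2]
opening: 0.201
grasp_force: 39.4
```

```bash
python3 -c "
from h import *
pin()
d=get_image('wrist');im=d['frame'];print([int(im[y,325].max()) for y in range(275,365,3)])
t=get_image('top');f=t['frame'];s=get_image('scene')
hs=cv2.cvtColor(f,cv2.COLOR_RGB2HSV)
# bystanders unmoved / clips, block upright
a=cv2.imread('pics/top0.png')[:,:,::-1];D=(abs(a.astype(int)-f).max(2)>45).astype(np.uint8)
n,_,st,c=cv2.connectedComponentsWithStats(D)
print([(st[i].tolist()) for i in range(1,n) if st[i][4]>15])
m=((hs[:,:,0]<=13)&(hs[:,:,1]>158)&(hs[:,:,2]>60)).astype(np.uint8);M=np.zeros_like(m);M[170:240,370:450]=m[170:240,370:450]
cs=max(cv2.findContours(M,0,2)[0],key=cv2.contourArea)
B=np.array([onz(t,p,52)[:2] for p in cs.reshape(-1,2)],np.float32);print('block',cv2.minAreaRect(B))
"
```

```text
pin shift -1 -27 0.42 rim [182, 183, 190] ang 158.2 pos [428.2 219.3  69. ] F [ 1.4 -0.   0.7] t 21.8 39.37058866024017
[159, 160, 163, 208, 208, 208, 131, 119, 170, 164, 164, 165, 166, 165, 163, 161, 139, 141, 142, 143, 143, 142, 123, 113, 164, 170, 170, 173, 147, 165]
[[392, 191, 4, 12, 34], [437, 190, 6, 8, 18], [484, 195, 27, 43, 443], [419, 199, 13, 2, 17], [370, 212, 6, 19, 53], [375, 213, 8, 4, 16], [322, 225, 8, 8, 38], [418, 225, 20, 11, 74], [438, 224, 7, 7, 19], [451, 225, 10, 9, 27], [507, 225, 9, 8, 25], [312, 226, 10, 7, 33], [377, 227, 6, 8, 19], [383, 227, 12, 8, 37], [441, 227, 11, 12, 33], [398, 229, 17, 8, 30], [213, 233, 176, 167, 8400], [268, 232, 13, 13, 36], [436, 244, 16, 9, 58], [366, 253, 9, 12, 89], [344, 255, 8, 13, 85], [458, 271, 15, 14, 37], [458, 292, 9, 7, 17], [454, 302, 8, 8, 18], [360, 316, 21, 26, 38], [468, 317, 172, 83, 6396], [382, 343, 16, 28, 30], [388, 371, 10, 29, 62], [373, 373, 7, 12, 28], [346, 388, 41, 12, 320]]
block ((564.0928344726562, -148.2393798828125), (35.57175827026367, 110.07390594482422), 2.904726505279541)
```

```bash
python3 -c "
from h import *
print(workorder.finish_job())"
```

```text
the job is handed in; nothing more can be done
None
```

I handed the job in at about 22 s. Both clips are on the desk and the block stands upright at about (564, -148) mm. The screw dropped, then turned forward one full turn to within about 2°, and the gripper still holds the handle at 39 N.

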